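# Refit the drive cover of the sealing unit and hold it down

### The job

The metal cover is off the small sealing unit. First turn the unit's wing fastener until its wing lines up with the way the cover's slot will lie, across the short side of the unit; then take the cover by its handle and set it on the unit so that the wing stands up through the slot, and press it down against the spring plungers until it sits fully home on the sill, flush with the rim. Finish while you are still holding it pressed home, so that a colleague can lock it: do not let go, and leave everything else on the table where it is.

Things in the scene. Friction and masses are not known exactly. Their poses are not given: they have to be found in the camera images.
- unit: Sealing unit: grey open-topped housing fixed to the table, 148 mm along its x, 218 mm along its y. Origin: centre of its underside; z up, y towards the end with the fastener. A level sill 12 mm wide, 60 mm up, runs round an opening of 112x182 mm. Outside the sill a rim rises 6 mm more (top at 66 mm) round a 136x206 mm recess that locates the cover
- seat (a point): Fixed to the unit, with the unit's axes, 93 mm above its underside: where point cover_handle is when the cover is home. Four spring plungers (8 mm thick) at the sill's corners stand 4 mm above the sill; together they push up with 4.8 N at first, 9.6 N when level with the sill, so a cover that is not pressed down rests 4 mm too high
- fastener (a joint): Angle in rad of the wing fastener about its upright axis, counter-clockwise from above. 0: the wing lies along the unit's x (across its short side), as it passes through the cover's slot. Starts between 0.8 and 1.45; turns stiffly (0.04 N m), stays where it is left; no stop or click at 0 (range -0.4 to 1.6)
- wing_top (a point): Top centre of the wing, on the fastener's axis, 90 mm above the table, 68 mm from the unit's middle along the unit's +y. The wing is an upright grey bar 36 mm long along its own x (these axes turn with it), 12 mm thick along its y, 22 mm high (8 to 30 mm above the sill) on a 10 mm stem. Grip across its thickness from above, fingertips above the rim (24 mm below this point)
- cover_handle (a point): Centre of the loose cover's handle bar, over the middle of the plate, 33 mm above its underside. Cover: plain metal plate, 130 mm along x, 200 mm along y, 6 mm thick, about 0.25 kg, lying flat at the start. Handle: bar 84 mm long along y, 14 mm thick along x, 24 to 42 mm above the underside, on two legs. Home: the cover's x and y parallel to the unit's, same directions
- cover_slot (a point): Centre of the cover's one slot, at the plate's underside, 68 mm from the plate's middle along the cover's +y, with the cover's axes. The slot goes right through: 44 mm along x by 18 mm along y. With the cover home it lies round the wing's stem, and the wing stands 24 mm out of the plate's top
- choc_cake_a: Bystander, to be left where it is: chocolate-chip ring cake, 80 mm across, 33 mm high; origin at the centre of its underside
- choc_cake_b: Bystander, to be left where it is: chocolate-chip ring cake, 80 mm across, 34 mm high; origin at the centre of its underside
- plain_cake_a: Bystander, to be left where it is: plain ring cake, 78 mm across, 35 mm high; origin at the centre of its underside
- plain_cake_b: Bystander, to be left where it is: plain ring cake, 80 mm across, 34 mm high; origin at the centre of its underside
- tape: Bystander, to be left where it is: roll of masking tape lying flat, 103 mm across, 25 mm high; origin at the centre of its underside
- kitchen_timer: Bystander, to be left where it is: white kitchen timer, 70x66x21 mm; origin at the centre of its underside
- pen: Bystander, to be left where it is: marker pen lying down, 135 mm long, 16 mm thick; origin at the centre of its underside

How it is judged:
By the outcome, as a careful person would: the job done as asked, in the order asked, and still so for the second after the job is handed in, while the arm keeps its last pose, push and grip.
It also fails if it takes over 53 s, if anything falls off the work surface, if the arm or the gripper's body presses on something with over 40 N, if the wrist force passes 120 N, or if a joint passes its speed limit or range.

### The arm

A 6-joint arm with a two-finger parallel gripper is mounted at the origin on a cart in front of the work surface, level with it; the furniture and walls round the work are solid. World frame = base frame: x ahead of the robot, y to its left, z up, the work surface at z = 0. Lengths are in m, angles in rad, forces in N, time in s.
With the tool pointing down it reaches from about 0.275 to 0.725 m from the base axis. Payload 5.6 kg.
Tool frame: the origin (TCP) lies at the very end of the fingers, on their centre line; the grasp point (between the pads) lies 19 mm behind it; z points along the fingers, y is the direction in which the jaws open and shut (so a half turn about z gives the same grasp; the last joint's range is limited). The gripper opens to 85 mm and grips with 20 to 120 N. Pads are 22 mm wide; open, the fingers measure 114 mm over their backs; the gripper's body (76 mm by 85 mm) begins 54 mm behind the grasp point. The pads swing forward as they close: fully open they stand 13 mm farther back than shut.
Start: joints at [1.556, 0.255, 0.108, 0, -1.424, -0.285], TCP at [0.162, 0.525, 0.207] pointing down, gripper open.
Joint ranges: [-2.95, 2.95], [-1.21, 1.97], [-1.09, 1.5], [-2.87, 1.71], [-2.94, -0.07], [-3.05, 3.05]. Speed limits (rad/s): [2.57, 2.57, 3.14, 3.14, 3.14, 3.14].

### API

Orientations are given as a 3x3 rotation matrix whose columns are the frame's x, y, z axes.
In Python, from cell import robot gives the robot as it stands.
- The arm moves only by the tool step_arm, never from a script. Its argument "motion" is a list of rows, each a list of 7 numbers: the opening, from 0 (shut) to 1 (fully open), then the shift along the world's x, y, z in m, then the turn, a rotation vector about the world's x, y, z in rad. In form: [[fingers, dx, dy, dz, rx, ry, rz], ...]. A call has 1 to 12 rows; each row shifts and turns the commanded pose from where the row before left it; what a row does not reach is not made up. A row lasts 1/12 s, in which the tool goes at most 41.7 mm and 7.16 degrees, less where a joint would pass 70% of its speed; a pose out of reach is approached as far as the arm can. A call with a gripper value outside its range is refused whole. The fingers move at their own pace and stop on an object; "squeeze" is the grip in N (left out, the last holds). Time passes only in rows, so rows that do not move let the fingers close. It gives the time, the measured TCP pose, the force and the opening at its end, in the units of the state.
- robot.get_state(): the state, without advancing time (a new reading comes with each control period).
- robot.read_camera(name): name is "scene" or "top" or "wrist"; returns the picture (400x640x3 uint8, red, green, blue); there is no depth.
- robot.calibration(name): a dict with "fx", "fy", "cx", "cy" (pixels), "k1" (the pictures are not rectified: a ray, as slopes to the right and down, at radius r is drawn at 1 + k1 r^2 times it, then the intrinsics apply), "extrinsics" (4x4, takes a point from camera to world coordinates). Camera axes: x right, y down, z forward; pixel columns grow to the right and rows downward; lengths in m; the calibration is good to about 2 mm. A picture is of the moment at which its call begins: read the wrist's pose just before it. calibration takes no time and is no camera call; for the wrist camera it gives the pose at the moment of the call.
- robot.close_job(): hands the job in, once; it reports no verdict.
Trained networks look in the newest picture that a camera, given by its name, has taken for a name from the list of things; names that differ only in an ending like _2 or _b are one class to them, and where a whole thing is asked for, a point or a joint stands for the part that bears it (a point fixed in the world has none). Each returns a list of dicts, best first, with "score" (0 to 1); they miss things now and then, are a little off and sometimes report something else, mostly with a low value. They report only what shows in the picture. A call takes as long as a camera call.
- robot.recognise(camera, name): "box" ([left, top, width, height] in pixels, round what is visible of it).
- robot.tip_of(camera, name): "uv" ([column, row] in pixels: a listed point, or the origin of a listed thing).
The state is a dict: "clock": time; "q": joint angles; "qvel": joint speeds; "joint_efforts": joint torques, N m; "ee_pos": TCP position; "tcp_rot": TCP orientation; "ft_force": force on the tool from outside, world axes, zero at the start; "ft_torque": the same for the moment, N m; "grip_width": opening from 0.0 (shut) to 1.0 (fully open).
Only numpy, scipy, OpenCV 4.12 (cv2) and the standard library are available. Lean on these libraries where they do the work, as an engineer would, in place of code of your own. Each camera call takes 0.05 s, during which the arm holds its last target.

## Working session

There is one attempt and no reset: what is moved stays moved. The work goes in short steps, Python scripts to look and compute and a tool call to move; the robot and the scene stay as the last step left them, time stands still between calls to the robot, and variables do not carry over. Pictures are saved under pics/ and viewed, and the job is handed in when it is done.

Besides the shell and the picture viewer there is one more tool, called after "Emit:" as name(argument=value, ...) on one line, values as JSON. step_arm: Moves the arm, as the interface text tells. Its arguments: {"type":"object","properties":{"motion":{"type":"array","items":{"type":"array","items":{"type":"number"}}},"squeeze":{"type":"number"}},"required":["motion"]}

```bash
mkdir -p pics; ls; cat > h.py <<'E'
import numpy as np, cv2
from cell import robot
def snap(cam,fn=None):
    c=robot.calibration(cam); im=robot.read_camera(cam)
    if fn: cv2.imwrite('pics/'+fn,cv2.cvtColor(im,cv2.COLOR_RGB2BGR))
    return im,c
def ray(c,uv):
    x=(uv[0]-c['cx'])/c['fx'];y=(uv[1]-c['cy'])/c['fy'];rd=np.hypot(x,y);r=rd
    for _ in range(30): r=rd/(1+c['k1']*r*r)
    s=r/rd if rd>0 else 1
    E=np.array(c['extrinsics']);d=E[:3,:3]@np.array([x*s,y*s,1]);return E[:3,3],d
def atz(c,uv,z):
    o,d=ray(c,uv);t=(z-o[2])/d[2];return o+t*d
def proj(c,p):
    E=np.array(c['extrinsics']);q=E[:3,:3].T@(np.array(p)-E[:3,3]);x,y=q[0]/q[2],q[1]/q[2];k=1+c['k1']*(x*x+y*y)
    return np.array([c['fx']*x*k+c['cx'],c['fy']*y*k+c['cy']])
E
python3 - <<'E'
from h import *
np.set_printoptions(precision=4,suppress=True)
for cam in ['scene','top','wrist']:
    im,c=snap(cam,cam+'0.png')
    print(cam,{k:v for k,v in c.items() if k!='extrinsics'});print(np.array(c['extrinsics']))
c=robot.calibration('top')
for n,z in [('wing_top',.09),('cover_handle',.033),('cover_slot',0),('seat',.093),('unit',0)]:
    for d in robot.tip_of('top',n)[:2]: print(n,d,atz(c,d['uv'],z))
for n in ['unit','cover_handle','wing_top']:
    print(n,robot.recognise('top',n)[:2])
s=robot.get_state();print(s['clock'],s['ee_pos'],s['tcp_rot'],s['grip_width'])
E
```

```text
pics
scene {'fx': 440.6270333519606, 'fy': 440.6270333519606, 'cx': 323.0659841052475, 'cy': 193.48294671336635, 'k1': -0.07327538378231524}
[[ 0.8874 -0.3389  0.3126  0.1012]
 [-0.4609 -0.6366  0.6182 -0.9603]
 [-0.0105 -0.6927 -0.7212  1.2193]
 [ 0.      0.      0.      1.    ]]
top {'fx': 397.84140527345374, 'fy': 397.84140527345374, 'cx': 319.84282490777366, 'cy': 202.08247786526476, 'k1': 0.02887819902283304}
[[ 0.0248 -0.9943  0.1041  0.4724]
 [-0.9996 -0.0235  0.0144  0.0404]
 [-0.0119 -0.1045 -0.9945  1.2933]
 [ 0.      0.      0.      1.    ]]
wrist {'fx': 345.69814899725134, 'fy': 345.69814899725134, 'cx': 321.7698955086378, 'cy': 199.21534745152277, 'k1': -0.06949917332229681}
[[-0.296  -0.9108 -0.2878  0.2343]
 [-0.9552  0.283   0.0868  0.5022]
 [ 0.0024  0.3006 -0.9537  0.3728]
 [ 0.      0.      0.      1.    ]]
wing_top {'uv': [256.7, 238.4], 'score': 0.48} [0.4838 0.2454 0.09  ]
cover_handle {'uv': [401.6, 230.8], 'score': 0.58} [ 0.5195 -0.2011  0.033 ]
cover_slot {'uv': [380.4, 237.3], 'score': 0.97} [ 0.4981 -0.1393  0.    ]
seat {'uv': [283.5, 234.2], 'score': 0.96} [0.4983 0.1647 0.093 ]
unit {'uv': [287.5, 236.1], 'score': 0.92} [0.4945 0.1612 0.    ]
unit {'uv': [190.2, 227.9], 'score': 0.73} [0.5135 0.4782 0.    ]
unit [{'box': [243.3, 201.8, 78.9, 63.7], 'score': 0.89}]
cover_handle [{'box': [366.1, 207.6, 69.9, 46.2], 'score': 0.94}]
wing_top [{'box': [242.3, 202.8, 80.5, 66.3], 'score': 0.75}]
0.55 [0.1624 0.5255 0.207 ] [[ 0.9554 -0.2954 -0.    ]
 [-0.2954 -0.9554 -0.    ]
 [-0.      0.     -1.    ]] 1.000880026339353
```

View pics/top0.png

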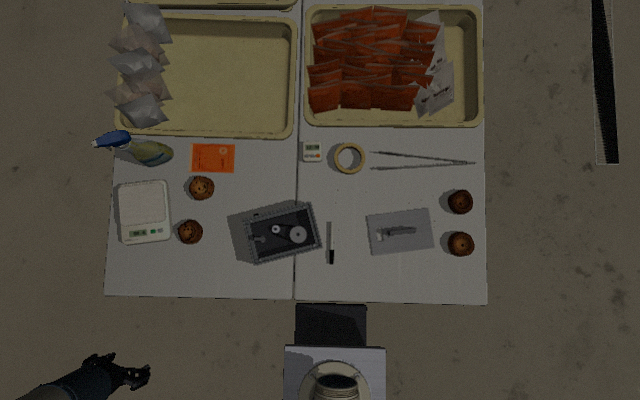

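View pics/scene0.png

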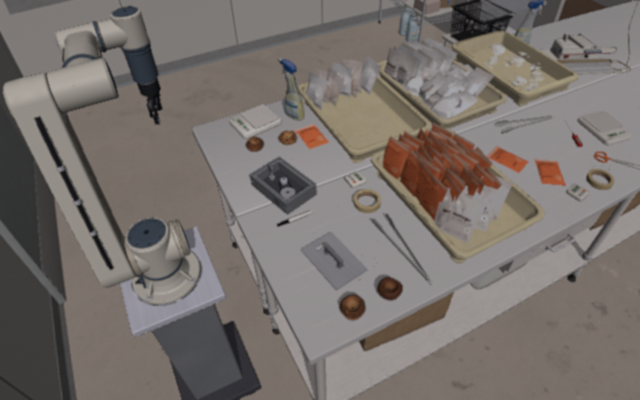

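```bash
python3 - <<'E'
import cv2
im=cv2.imread('pics/top0.png');cv2.imwrite('pics/c.png',cv2.resize(im[185:285,235:435],None,fx=4,fy=4,interpolation=cv2.INTER_CUBIC))
E
```

```text
(no output)
```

View pics/c.png

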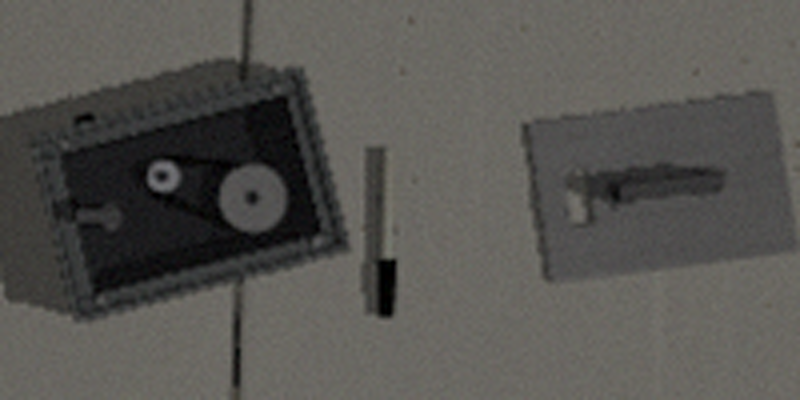

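```bash
python3 - <<'E'
from h import *
np.set_printoptions(precision=4,suppress=True)
c=robot.calibration('top')
def go(L,z):
    P=[atz(c,(u/4+235,v/4+185),z)[:2] for u,v in L];print(np.array(P),np.mean(P,0))
    a=(P[0]-P[1]+P[3]-P[2])/2;b=(P[0]-P[3]+P[1]-P[2])/2
    print('len',np.linalg.norm(a),np.linalg.norm(b),'yaw of y',np.degrees(np.arctan2(a[1],a[0]))-90,np.degrees(np.arctan2(b[1],b[0])))
go([(35,140),(300,70),(345,245),(80,318)],.066)
go([(525,122),(772,92),(797,250),(550,280)],.006)
P=[atz(c,(u/4+235,v/4+185),.09)[:2] for u,v in [(58,208),(118,220),(92,215)]];print(P)
E
```

```text
[[0.5397 0.2919]
 [0.5989 0.0887]
 [0.4649 0.0505]
 [0.4046 0.2513]] [0.502  0.1706]
len 0.21071785522228728 0.14013765563046526 yaw of y 16.465470141476686 16.32684656902675
[[ 0.5671 -0.0922]
 [ 0.5962 -0.2909]
 [ 0.4699 -0.3101]
 [ 0.4409 -0.1137]] [ 0.5185 -0.2017]
len 0.199665658417131 0.12786654131890515 yaw of y 8.371466390451701 9.168940360101278
[array([0.4875, 0.2673]), array([0.4796, 0.2217]), array([0.4828, 0.2415])]
```

Emit:
step_arm(motion=[[1, 0.0275, -0.027, 0.0075, 0, 0, -0.122], [1, 0.0275, -0.027, 0.0075, 0, 0, -0.122], [1, 0.0275, -0.027, 0.0075, 0, 0, -0.122], [1, 0.0275, -0.027, 0.0075, 0, 0, -0.122], [1, 0.0275, -0.027, 0.0075, 0, 0, -0.122], [1, 0.0275, -0.027, 0.0075, 0, 0, -0.122], [1, 0.0275, -0.027, 0.0075, 0, 0, -0.122], [1, 0.0275, -0.027, 0.0075, 0, 0, -0.122], [1, 0.0275, -0.027, 0.0075, 0, 0, -0.122], [1, 0.0275, -0.027, 0.0075, 0, 0, -0.122], [1, 0.0275, -0.027, 0.0075, 0, 0, -0.122], [1, 0.0275, -0.027, 0.0075, 0, 0, -0.122]])

```text
clock: 1.55
ee_pos: [0.4934, 0.1999, 0.2976]
tcp_rot: [[-0.198, -0.98, 0.0], [-0.98, 0.198, 0.0], [-0.001, -0.0, -1.0]]
ft_force: [0.9, 0.9, -0.7]
grip_width: 0.999
```

Emit:
step_arm(motion=[[1, 0, 0, 0, 0, 0, 0], [1, 0, 0, 0, 0, 0, 0]])

```text
clock: 1.72
ee_pos: [0.4936, 0.2, 0.2969]
tcp_rot: [[-0.195, -0.981, -0.0], [-0.981, 0.195, 0.0], [-0.0, 0.0, -1.0]]
ft_force: [-0.6, -0.3, 0.4]
grip_width: 1.007
```

```bash
python3 - <<'E'
from h import *
np.set_printoptions(precision=4,suppress=True)
im,c=snap('wrist','w1.png')
for n,z in [('wing_top',.09),('seat',.093),('unit',0)]:
    for d in robot.tip_of('wrist',n)[:2]: print(n,d,atz(c,d['uv'],z))
s=robot.get_state();print(s['clock'],s['ee_pos'],s['tcp_rot'],s['q'],s['ft_force'])
import pickle;pickle.dump(c,open('c1.pkl','wb'))
E
```

```text
wing_top {'uv': [332.1, 196.0], 'score': 0.62} [0.4878 0.2378 0.09  ]
seat {'uv': [309.7, 145.7], 'score': 0.91} [0.5007 0.1768 0.093 ]
unit {'uv': [309.3, 132.2], 'score': 0.72} [0.5034 0.1723 0.    ]
1.9167 [0.4917 0.2022 0.2969] [[-0.1898 -0.9818 -0.0003]
 [-0.9818  0.1898  0.0001]
 [ 0.      0.0003 -1.    ]] [ 0.6846  0.2107  0.2754 -0.0002 -1.6357 -0.8756] [-0.7391  0.0406  0.6006]
```

View pics/w1.png

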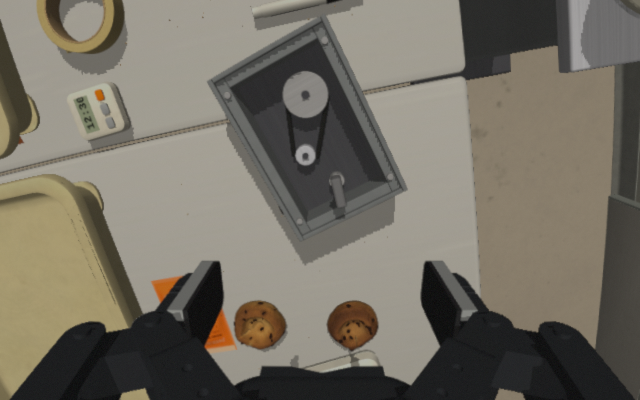

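```bash
python3 - <<'E'
import cv2
im=cv2.imread('pics/w1.png');cv2.imwrite('pics/c1.png',cv2.resize(im[160:225,290:390],None,fx=8,fy=8,interpolation=cv2.INTER_CUBIC))
cv2.imwrite('pics/c2.png',cv2.resize(im[10:250,200:420],None,fx=2.5,fy=2.5,interpolation=cv2.INTER_CUBIC))
E
```

```text
(no output)
```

View pics/c1.png

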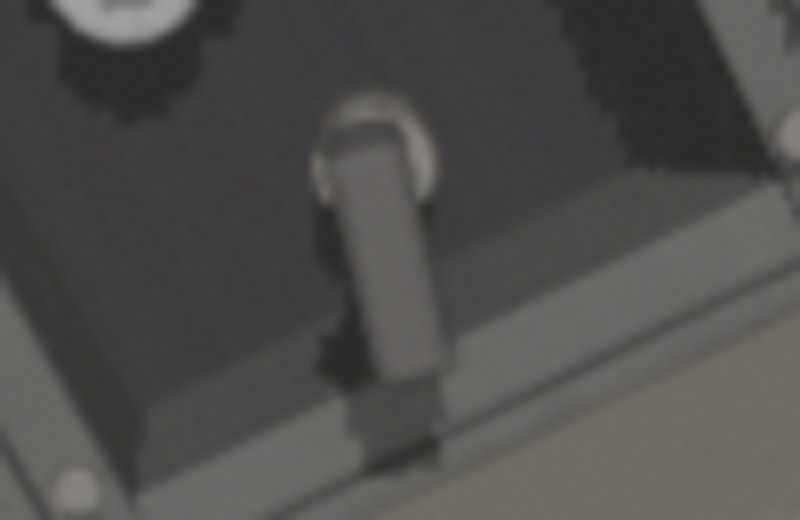

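View pics/c2.png

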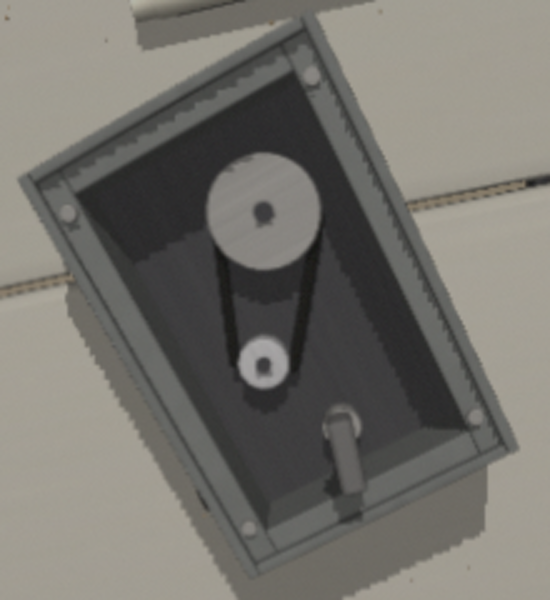

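```bash
python3 - <<'E'
from h import *
import pickle
np.set_printoptions(precision=4,suppress=True)
c=pickle.load(open('c1.pkl','rb'))
W=np.array([atz(c,(u/8+290,v/8+160),.09)[:2] for u,v in [(335,150),(400,147),(443,362),(380,378)]])
print(W.mean(0)); a=(W[3]+W[2]-W[0]-W[1])/2;b=(W[1]+W[2]-W[0]-W[3])/2
print('wing',np.linalg.norm(a),np.linalg.norm(b),np.degrees(np.arctan2(a[1],a[0])),np.degrees(np.arctan2(b[1],b[0])))
R=np.array([atz(c,(u/2.5+200,v/2.5+10),.066)[:2] for u,v in [(22,178),(308,15),(517,450),(252,575)]])
print(R,R.mean(0)); a=(R[3]+R[2]-R[0]-R[1])/2;b=(R[0]+R[3]-R[1]-R[2])/2
print('rim',np.linalg.norm(a),np.linalg.norm(b),np.degrees(np.arctan2(a[1],a[0]))-90,np.degrees(np.arctan2(b[1],b[0])))
y=a/np.linalg.norm(a);print(R.mean(0)+.068*y)
# plungers tops z=.064
Q=np.array([atz(c,(u/2.5+200,v/2.5+10),.064)[:2] for u,v in [(68,214),(311,76),(476,417),(248,530)]])
print(Q.mean(0));a=(Q[3]+Q[2]-Q[0]-Q[1])/2;b=(Q[0]+Q[3]-Q[1]-Q[2])/2
print('plg',np.linalg.norm(a),np.linalg.norm(b),np.degrees(np.arctan2(a[1],a[0]))-90,np.degrees(np.arctan2(b[1],b[0])))
y=a/np.linalg.norm(a);print(Q.mean(0)+.068*y)
E
```

```text
[0.4798 0.2354]
wing 0.03314284732780925 0.009095276202271567 90.28991245082376 177.63721895252777
[[0.597  0.0883]
 [0.4604 0.049 ]
 [0.3991 0.2553]
 [0.5377 0.294 ]] [0.4985 0.1716]
rim 0.21468312074437582 0.14300355967212386 16.307957727436133 15.818763579343658
[0.4794 0.2369]
[0.499  0.1717]
plg 0.16996035473282284 0.12322396705627343 16.15602805623641 16.37696353591864
[0.4801 0.237 ]
```

Emit:
step_arm(motion=[[0.6, -0.002, 0.006, -0.03, 0, 0, 0.03], [0.6, -0.002, 0.006, -0.03, 0, 0, 0.03], [0.6, -0.002, 0.006, -0.03, 0, 0, 0.03], [0.6, -0.002, 0.006, -0.03, 0, 0, 0.03], [0.6, -0.002, 0.006, -0.03, 0, 0, 0.03], [0.6, -0.002, 0.0045, -0.027, 0, 0, 0.04], [0.6, 0, 0, 0, 0, 0, 0], [0.6, 0, 0, 0, 0, 0, 0]])

```text
clock: 2.58
ee_pos: [0.4794, 0.2361, 0.1197]
tcp_rot: [[-0.002, -1.0, -0.002], [-1.0, 0.002, -0.002], [0.002, 0.002, -1.0]]
ft_force: [0.0, 0.2, 1.6]
grip_width: 0.602
```

```bash
python3 - <<'E'
from h import *
np.set_printoptions(precision=4,suppress=True)
im,c=snap('wrist','w2.png')
for d in robot.tip_of('wrist','wing_top')[:2]: print(d,atz(c,d['uv'],.09))
s=robot.get_state();print(s['clock'],s['ee_pos'],s['tcp_rot'],s['grip_width'])
import pickle;pickle.dump(c,open('c2.pkl','wb'))
E
```

```text
{'uv': [313.2, 224.7], 'score': 0.81} [0.4832 0.2369 0.09  ]
2.6833 [0.4814 0.2369 0.1223] [[-0.0025 -1.      0.0031]
 [-1.      0.0025  0.0014]
 [-0.0014 -0.0031 -1.    ]] 0.596999983897283
```

View pics/w2.png

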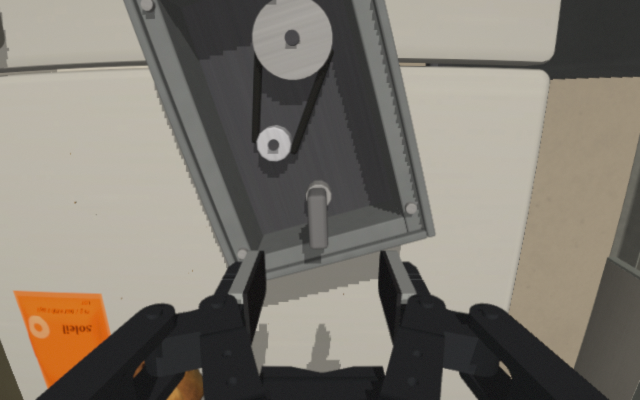

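Emit:
step_arm(motion=[[0.6, 0, 0, -0.025, 0, 0, 0], [0.6, 0, 0, -0.025, 0, 0, 0], [0.6, 0, 0, 0, 0, 0, 0], [0, 0, 0, 0, 0, 0, 0], [0, 0, 0, 0, 0, 0, 0], [0, 0, 0, 0, 0, 0, 0], [0, 0, 0, 0, 0, 0, 0], [0, 0, 0, 0, 0, 0, 0], [0, 0, 0, 0, 0, 0, 0]], squeeze=40)

```text
clock: 3.43
ee_pos: [0.4807, 0.2362, 0.0707]
tcp_rot: [[-0.003, -1.0, 0.001], [-1.0, 0.003, 0.001], [-0.001, -0.001, -1.0]]
ft_force: [-0.7, 0.4, -0.7]
grip_width: -0.0
```

```bash
python3 - <<'E'
from h import *
np.set_printoptions(precision=4,suppress=True)
im,c=snap('wrist','w3.png')
im,c=snap('scene','s3.png');cv2.imwrite('pics/s3c.png',cv2.cvtColor(cv2.resize(im[130:230,220:340],None,fx=6,fy=6,interpolation=cv2.INTER_CUBIC),cv2.COLOR_RGB2BGR))
s=robot.get_state();print(s['clock'],s['ee_pos'],s['ft_force'],s['grip_width'])
E
```

```text
3.5333 [0.4805 0.236  0.0703] [-0.8735 -0.6017 -0.4817] -0.0002757564568322624
```

View pics/w3.png

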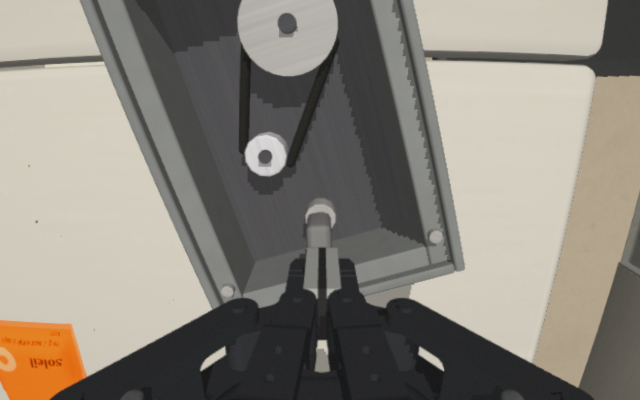

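View pics/s3c.png

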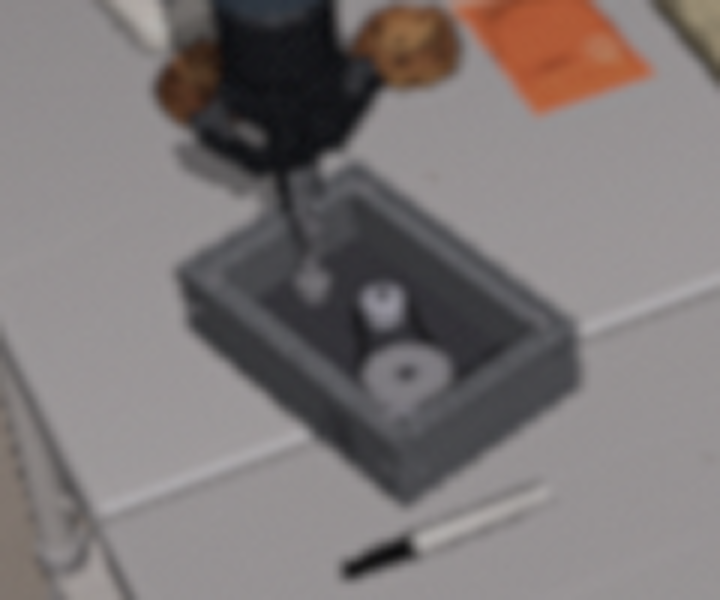

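```bash
python3 - <<'E'
import cv2
im=cv2.imread('pics/w3.png');cv2.imwrite('pics/c3.png',cv2.resize(im[190:380,240:400],None,fx=4,fy=4,interpolation=cv2.INTER_CUBIC)[:600])
E
```

```text
(no output)
```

View pics/c3.png

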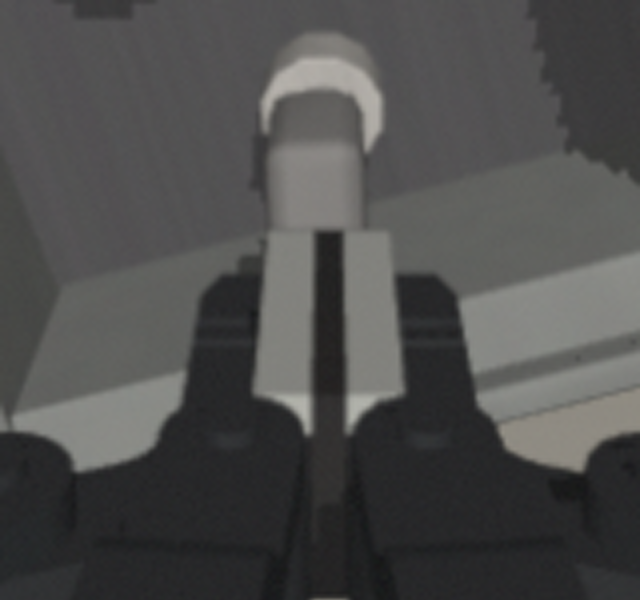

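```bash
python3 - <<'E'
from h import *
np.set_printoptions(precision=4,suppress=True)
c=robot.calibration('wrist');s=robot.get_state();t=np.array(s['ee_pos']);R=np.array(s['tcp_rot'])
print(np.array(c['extrinsics']))
f=lambda p:(proj(c,p)-[240,190])*4
for d in (0,-.01,-.019,-.03): print('tcp',d,f(t+R@[0,0,d]),f(t+R@[.011,0,d]))
for z in (.05,.06,.07,.08,.09): print('wing near end',z,f([.474,.2185,z]),f([.486,.2185,z]))
# plungers spacing/rim at this picture
E
```

```text
[[-1.      0.0038  0.      0.4791]
 [ 0.0036  0.9541  0.2994  0.159 ]
 [ 0.0011  0.2994 -0.9541  0.2368]
 [ 0.      0.      0.      1.    ]]
tcp 0 [317.2933 216.2527] [317.0505 138.5175]
tcp -0.01 [316.8733 250.0313] [316.6064 168.6597]
tcp -0.019 [316.4548 283.7418] [316.1625 198.8241]
tcp -0.03 [315.882  329.9671] [315.5528 240.3254]
wing near end 0.05 [363.3515  42.6024] [278.7355  42.9233]
wing near end 0.06 [365.2888  65.085 ] [276.3481  65.4213]
wing near end 0.07 [367.433   89.9873] [273.7058  90.3406]
wing near end 0.08 [369.819  117.7183] [270.766  118.0901]
wing near end 0.09 [372.4894 148.7833] [267.476  149.1753]
```

```bash
python3 - <<'E'
from h import *
import pickle
np.set_printoptions(precision=4,suppress=True)
cs=[pickle.load(open('c1.pkl','rb')),pickle.load(open('c2.pkl','rb')),robot.calibration('wrist')]
def tri(uvs):
    A=np.zeros((3,3));b=np.zeros(3)
    for c,uv in zip(cs,uvs):
        o,d=ray(c,uv);d/=np.linalg.norm(d);M=np.eye(3)-np.outer(d,d);A+=M;b+=M@o
    p=np.linalg.solve(A,b);print(p,[np.round(proj(c,p)-uv,1) for c,uv in zip(cs,uvs)])
tri([(390.4,176.8),(411,209),(436,237)])
tri([(299.2,222),(242,255),(228,292)])
tri([(290+365/8,160+148/8),(318,192),(240+318/4,190+145/4)])
for cc in cs: print(np.array(cc['extrinsics'])[:3,3])
ct=robot.calibration('top');print(proj(ct,robot.get_state()['ee_pos']))
c=cs[2]
for y in (.2185,.225,.236,.2545): print((proj(c,[.48,y,.09])-[240,190])*4)
E
```

```text
[0.4154 0.2371 0.0599] [array([-0.1,  0.1]), array([ 0.5, -0.3]), array([-0.4,  0.2])]
[0.5356 0.2727 0.0587] [array([-0.1,  0.1]), array([ 0.7, -0.1]), array([-0.6,  0.1])]
[0.4802 0.2175 0.0904] [array([-0.2, -0.9]), array([-0. ,  2.3]), array([ 0.1, -0.8])]
[0.4776 0.1245 0.4635]
[0.4784 0.1595 0.2864]
[0.4791 0.159  0.2368]
[260.8119 239.6359]
[319.9804 148.9906]
[320.2741 201.1577]
[320.7572 286.3799]
[321.5308 421.3223]
```

```bash
python3 - <<'E'
from h import *
c=robot.calibration('scene')
im=cv2.imread('pics/s3.png')
f=lambda p:((proj(c,p)-[265,150])*12).astype(int)
print('tcp',f([.4805,.236,.0703]),'z.09',f([.4805,.236,.09]))
for x in (.474,.486):
  for y in (.2185,.2545):
    print(x,y,f([x,y,.09]),f([x,y,.068]))
cv2.imwrite('pics/s3d.png',cv2.resize(im[150:200,265:330],None,fx=12,fy=12,interpolation=cv2.INTER_CUBIC))
E
```

```text
tcp [ 61 226] z.09 [ 55 181]
0.474 0.2185 [ 58 221] [ 65 271]
0.474 0.2545 [ 14 153] [ 21 203]
0.486 0.2185 [ 93 208] [ 99 259]
0.486 0.2545 [ 49 141] [ 56 191]
```

View pics/s3d.png

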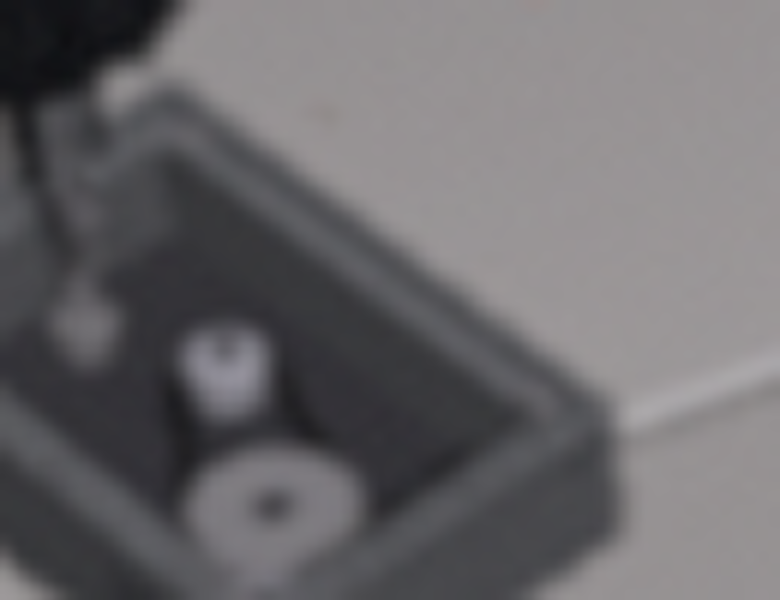

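Emit:
step_arm(motion=[[0.4, 0, 0, 0, 0, 0, 0], [0.4, 0, 0, 0, 0, 0, 0], [0.4, 0, 0, 0, 0, 0, 0], [0.4, 0, 0, 0, 0, 0, 0]])

```text
clock: 3.87
ee_pos: [0.4804, 0.2359, 0.0699]
tcp_rot: [[-0.003, -1.0, -0.0], [-1.0, 0.003, -0.0], [0.0, 0.0, -1.0]]
ft_force: [-0.3, 0.4, 0.4]
grip_width: 0.402
```

```bash
python3 - <<'E'
from h import *
im,c=snap('wrist');s=robot.get_state();print(s['clock'],s['ee_pos'],s['ft_force'],s['grip_width'])
cv2.imwrite('pics/w4.png',cv2.cvtColor(cv2.resize(im[190:400,210:430],None,fx=2.8,fy=2.8,interpolation=cv2.INTER_CUBIC),cv2.COLOR_RGB2BGR))
E
```

```text
3.9167 [0.48039099 0.23592596 0.0699282 ] [-0.83534776 -0.61111549  0.56330026] 0.3949737994721767
```

View pics/w4.png

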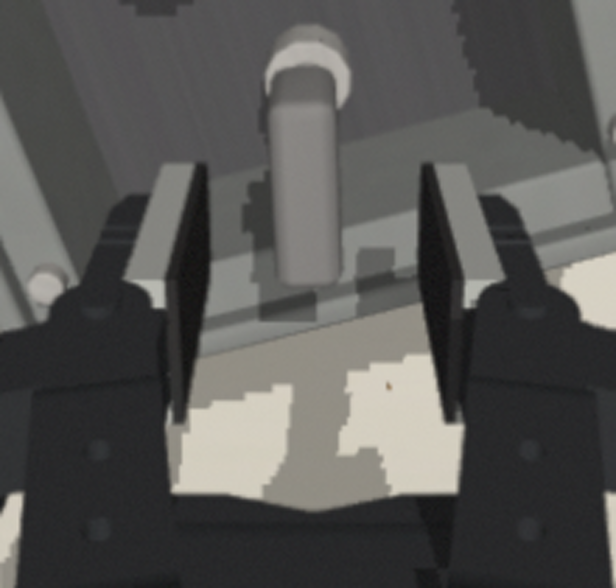

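Emit:
step_arm(motion=[[0.4, 0, 0, -0.008, 0, 0, 0], [0.4, 0, 0, -0.008, 0, 0, 0], [0.4, 0, 0, -0.008, 0, 0, 0], [0.4, 0, 0, 0, 0, 0, 0], [0, 0, 0, 0, 0, 0, 0], [0, 0, 0, 0, 0, 0, 0], [0, 0, 0, 0, 0, 0, 0], [0, 0, 0, 0, 0, 0, 0], [0, 0, 0, 0, 0, 0, 0]], squeeze=40)

```text
clock: 4.67
ee_pos: [0.4817, 0.2357, 0.0461]
tcp_rot: [[-0.003, -1.0, 0.002], [-1.0, 0.003, -0.0], [0.0, -0.002, -1.0]]
ft_force: [6.7, -1.5, -5.4]
grip_width: 0.128
```

```bash
python3 - <<'E'
from h import *
im,c=snap('wrist');s=robot.get_state();print(s['clock'],s['ee_pos'],s['ft_force'],s['ft_torque'],s['grip_width'])
cv2.imwrite('pics/w5.png',cv2.cvtColor(cv2.resize(im[190:400,210:430],None,fx=2.8,fy=2.8,interpolation=cv2.INTER_CUBIC),cv2.COLOR_RGB2BGR))
E
```

```text
4.7167 [0.48169724 0.23573348 0.04605085] [ 4.8793965  -1.09910948 -5.14092131] [-0.60276932 -1.89581152 -0.02159512] 0.13243121418115492
```

View pics/w5.png

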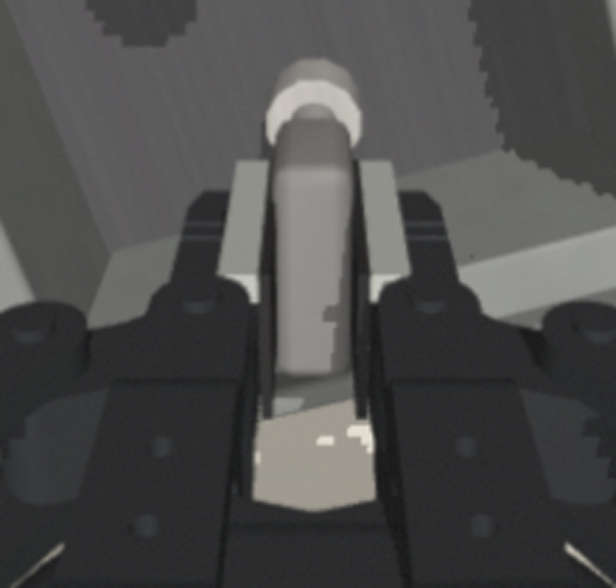

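Emit:
step_arm(motion=[[0, 0, 0, 0, 0, 0, -0.107], [0, 0, 0, 0, 0, 0, -0.107], [0, 0, 0, 0, 0, 0, -0.107], [0, 0, 0, 0, 0, 0, -0.107], [0, 0, 0, 0, 0, 0, -0.107], [0, 0, 0, 0, 0, 0, -0.107]])

```text
clock: 5.22
ee_pos: [0.481, 0.236, 0.046]
tcp_rot: [[-0.605, -0.796, 0.001], [-0.796, 0.605, 0.0], [-0.001, -0.001, -1.0]]
ft_force: [2.1, -0.1, -3.3]
grip_width: 0.13
```

Emit:
step_arm(motion=[[0, 0, 0, 0, 0, 0, -0.107], [0, 0, 0, 0, 0, 0, -0.107], [0, 0, 0, 0, 0, 0, -0.107], [0, 0, 0, 0, 0, 0, -0.107], [0, 0, 0, 0, 0, 0, -0.107], [0, 0, 0, 0, 0, 0, -0.107], [0, 0, 0, 0, 0, 0, 0], [0, 0, 0, 0, 0, 0, 0], [0, 0, 0, 0, 0, 0, 0]])

```text
clock: 5.97
ee_pos: [0.4807, 0.2367, 0.0461]
tcp_rot: [[-0.959, -0.283, 0.001], [-0.283, 0.959, 0.001], [-0.001, 0.001, -1.0]]
ft_force: [1.5, 3.3, -4.7]
grip_width: 0.124
```

```bash
python3 - <<'E'
from h import *
im,c=snap('wrist','w6.png');s=robot.get_state();R=np.array(s['tcp_rot']);print(s['clock'],s['ee_pos'],s['ft_force'],s['ft_torque'],s['grip_width'],np.degrees(np.arctan2(R[1,1],R[0,1])))
cv2.imwrite('pics/w6c.png',cv2.cvtColor(cv2.resize(im[150:400,190:450],None,fx=2.4,fy=2.4,interpolation=cv2.INTER_CUBIC),cv2.COLOR_RGB2BGR))
E
```

```text
6.0167 [0.48073    0.23669332 0.04606264] [ 1.0765258   4.47378221 -3.47604495] [ 1.483412   -0.52325942  0.03099227] 0.12721713066668067 106.4023007651569
```

View pics/w6c.png

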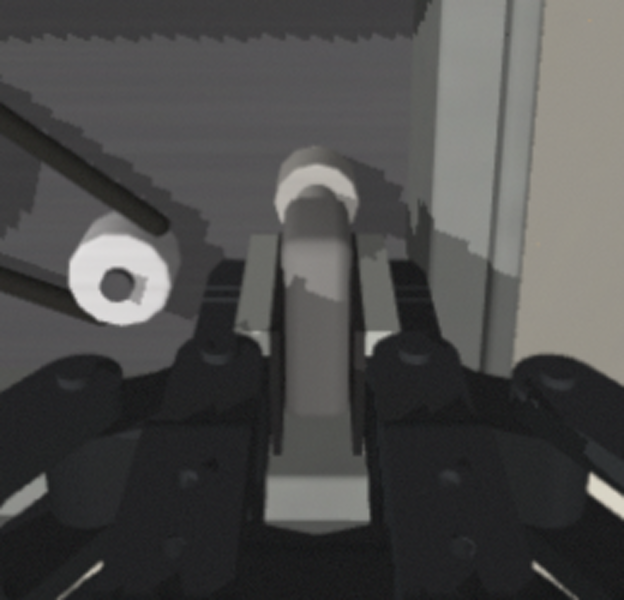

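Emit:
step_arm(motion=[[0.35, 0, 0, 0, 0, 0, 0], [0.35, 0, 0, 0, 0, 0, 0], [0.35, 0, 0, 0, 0, 0, 0], [0.4, 0, 0, 0.02, 0, 0, 0], [0.6, 0, 0, 0.035, 0, 0, 0], [0.6, 0, 0, 0.035, 0, 0, 0], [0.6, 0, 0, 0.035, 0, 0, 0], [0.6, 0, 0, 0.035, 0, 0, 0], [0.6, 0, 0, 0, 0, 0, 0]])

```text
clock: 6.77
ee_pos: [0.4838, 0.2369, 0.2143]
tcp_rot: [[-0.96, -0.281, 0.012], [-0.281, 0.96, 0.006], [-0.013, 0.002, -1.0]]
ft_force: [0.8, -0.4, 0.7]
grip_width: 0.601
```

```bash
python3 - <<'E'
from h import *
im,c=snap('wrist','w7.png');s=robot.get_state();print(s['clock'],s['ee_pos'],s['ft_force'])
import pickle;pickle.dump(c,open('c7.pkl','wb'))
E
```

```text
6.8167 [0.48232998 0.23671518 0.21057003] [ 0.01727263  0.34413476 -0.49371758]
```

View pics/w7.png

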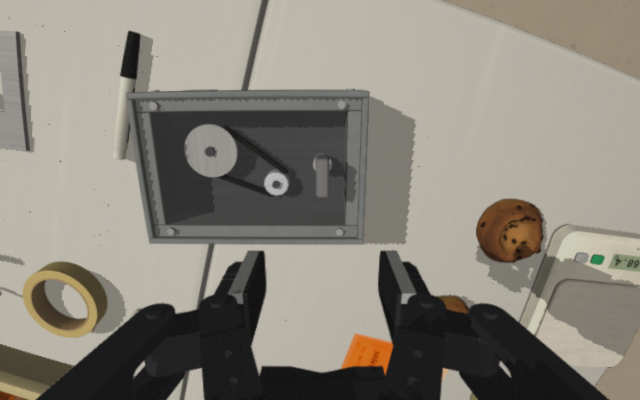

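```bash
python3 - <<'E'
import cv2
im=cv2.imread('pics/w7.png');cv2.imwrite('pics/c7.png',cv2.resize(im[85:250,120:380],None,fx=3,fy=3,interpolation=cv2.INTER_CUBIC))
cv2.imwrite('pics/c7b.png',cv2.resize(im[140:210,290:350],None,fx=8,fy=8,interpolation=cv2.INTER_CUBIC))
E
```

```text
(no output)
```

View pics/c7.png

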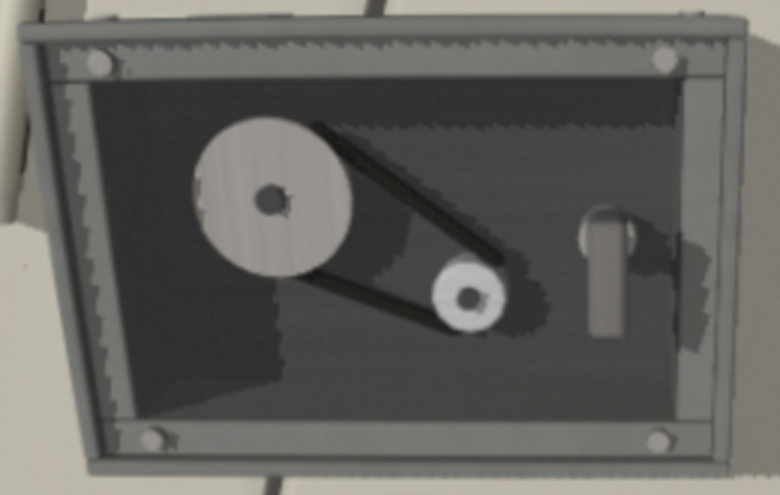

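View pics/c7b.png

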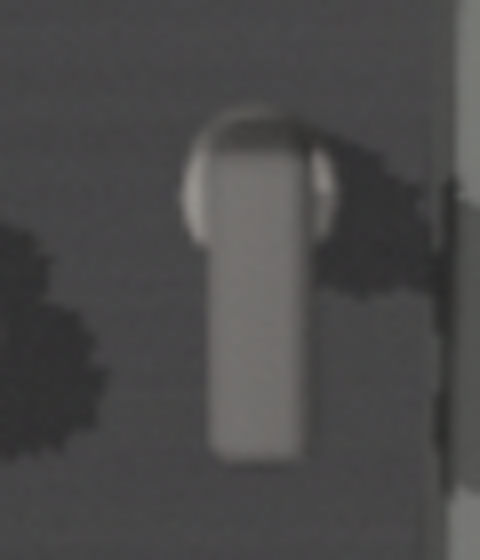

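```bash
cat > fit.py <<'E'
from h import *
import pickle
from scipy.optimize import least_squares
np.set_printoptions(precision=4,suppress=True)
c7=pickle.load(open('c7.pkl','rb'));c1=pickle.load(open('c1.pkl','rb'))
# order: corners as (sx,sy): w7 image: right=+y? top = -x (near robot)
q=[(-1,-1),(-1,1),(1,1),(1,-1)]
o7=[(20,27),(747,20),(730,475),(88,472)];i7=[(90,82),(682,79),(676,420),(134,418)]
f=lambda L:[(u/3+120,v/3+85) for u,v in L]
o1=[(308,15),(517,450),(252,575),(22,178)]
g=lambda L:[(u/2.5+200,v/2.5+10) for u,v in L]
obs=[(c7,f(o7),74,109,.066),(c7,f(i7),56,91,.06),(c1,g(o1),74,109,.066)]
def res(p):
    x,y,t=p;C,S=np.cos(t),np.sin(t);r=[]
    for c,L,hx,hy,z in obs:
        for (sx,sy),uv in zip(q,L):
            a,b=sx*hx/1e3,sy*hy/1e3
            r+=list(proj(c,[x+C*a-S*b,y+S*a+C*b,z])-uv)
    return np.array(r)
s=least_squares(res,[.499,.171,.285],loss='soft_l1');print(s.x,np.degrees(s.x[2]));print(res(s.x).reshape(3,4,2).round(1).tolist())
x,y,t=s.x;print('wing exp',x-.068*np.sin(t),y+.068*np.cos(t))
W=np.array([atz(c7,(u/8+290,v/8+140),.09)[:2] for u,v in [(208,148),(304,148),(302,460),(210,460)]])
d=W[3]+W[2]-W[0]-W[1];print('wing',W.mean(0),np.degrees(np.arctan2(d[1],d[0])),np.linalg.norm(d)/2)
E
python3 fit.py
```

```text
[0.4993 0.1716 0.283 ] 16.215742429369932
[[[-2.4, -1.4], [0.8, -1.3], [0.2, 1.5], [-0.9, 1.7]], [[-0.6, -0.1], [0.9, -0.5], [0.2, 0.9], [0.8, 1.2]], [[1.1, -3.0], [1.1, 0.0], [-1.2, 2.4], [-3.4, 0.1]]]
wing exp 0.4802796794905102 0.23690756445630579
wing [0.4797 0.236 ] 16.282885344045663 0.034824328515510754
```

Emit:
step_arm(motion=[[0.6, 0.003, -0.0365, 0.003, 0, 0, 0.12], [0.6, 0.003, -0.0365, 0.003, 0, 0, 0.12], [0.6, 0.003, -0.0365, 0.003, 0, 0, 0.12], [0.6, 0.003, -0.0365, 0.003, 0, 0, 0.12], [0.6, 0.003, -0.0365, 0.003, 0, 0, 0.12], [0.6, 0.003, -0.0365, 0.003, 0, 0, 0.12], [0.6, 0.003, -0.0365, 0.003, 0, 0, 0.12], [0.6, 0.003, -0.0365, 0.003, 0, 0, 0.12], [0.6, 0.003, -0.0365, 0.003, 0, 0, 0.12], [0.6, 0.003, -0.0365, 0.003, 0, 0, 0.12], [0.6, 0.003, -0.0365, 0.003, 0, 0, 0.12], [0.6, 0.004, -0.0365, 0.003, 0, 0, 0.116]])

```text
clock: 7.82
ee_pos: [0.5157, -0.1875, 0.2401]
tcp_rot: [[0.102, -0.995, -0.002], [-0.995, -0.102, 0.0], [-0.0, 0.002, -1.0]]
ft_force: [1.6, 1.4, 0.5]
grip_width: 0.599
```

Emit:
step_arm(motion=[[0.6, 0, 0, 0, 0, 0, 0], [0.6, 0, 0, 0, 0, 0, 0], [0.6, 0, 0, 0, 0, 0, 0]])

```text
clock: 8.07
ee_pos: [0.5161, -0.1859, 0.2398]
tcp_rot: [[0.094, -0.996, -0.002], [-0.996, -0.094, 0.0], [-0.001, 0.002, -1.0]]
ft_force: [-0.1, -0.0, 0.3]
grip_width: 0.603
```

```bash
python3 - <<'E'
from h import *
np.set_printoptions(precision=4,suppress=True)
im,c=snap('wrist','w8.png')
for n,z in [('cover_handle',.033),('cover_slot',0)]:
    for d in robot.tip_of('wrist',n)[:2]: print(n,d,atz(c,d['uv'],z))
s=robot.get_state();print(s['clock'],s['ee_pos'],s['tcp_rot'],s['q'],s['ft_force'])
import pickle;pickle.dump(c,open('c8.pkl','wb'))
E
```

```text
cover_handle {'uv': [322.5, 150.2], 'score': 0.65} [ 0.5147 -0.2015  0.033 ]
cover_slot {'uv': [326.2, 199.0], 'score': 0.59} [ 0.5038 -0.1364  0.    ]
8.2167 [ 0.5165 -0.1849  0.2405] [[ 0.097  -0.9953 -0.0004]
 [-0.9953 -0.097   0.0001]
 [-0.0002  0.0004 -1.    ]] [-0.0586  0.2457  0.18   -0.0001 -1.5055  0.1558] [ 0.3822 -0.4399  0.3103]
```

View pics/w8.png

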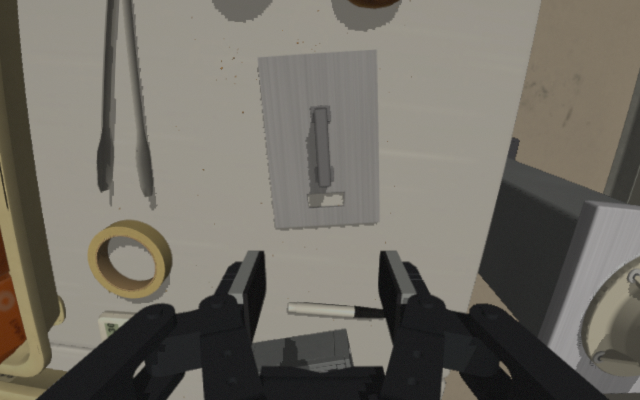

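```bash
python3 - <<'E'
import cv2
im=cv2.imread('pics/w8.png');cv2.imwrite('pics/c8.png',cv2.resize(im[40:240,250:390],None,fx=4,fy=4,interpolation=cv2.INTER_CUBIC)[:,:])
cv2.imwrite('pics/c8b.png',cv2.resize(im[95:215,290:360],None,fx=5,fy=5,interpolation=cv2.INTER_CUBIC)[:,:])
E
```

```text
(no output)
```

View pics/c8.png

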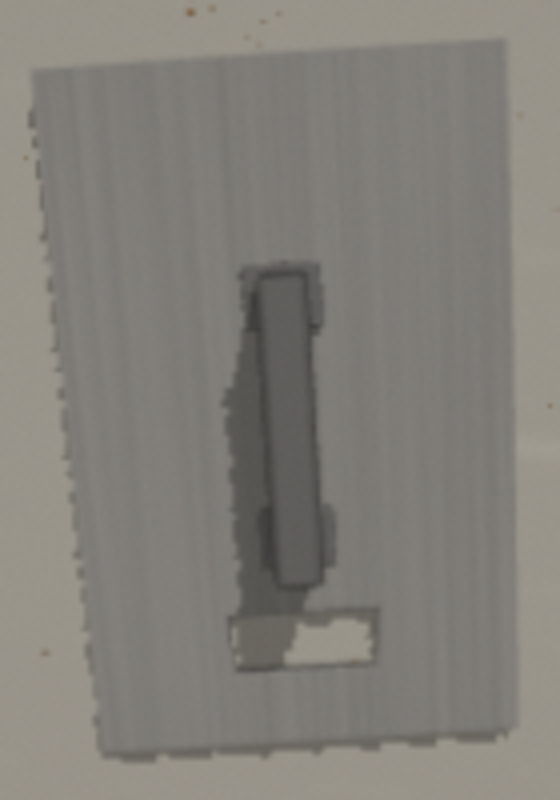

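View pics/c8b.png

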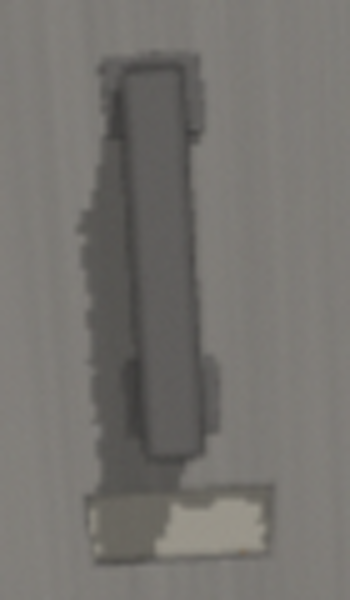

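```bash
python3 - <<'E'
from h import *
import pickle
from scipy.optimize import least_squares
np.set_printoptions(precision=4,suppress=True)
c=pickle.load(open('c8.pkl','rb'))
f=lambda L:[(u/4+250,v/4+40) for u,v in L]
q=[(1,-1),(-1,-1),(-1,1),(1,1)]
obs=[(f([(33,72),(507,40),(516,728),(100,750)]),65,100,0,.006),
(f([(230,618),(380,607),(378,662),(234,671)]),22,9,68,.006),
(f([(258,278),(303,273),(322,583),(278,588)]),7,42,0,.042)]
def res(p):
    x,y,t=p;C,S=np.cos(t),np.sin(t);r=[]
    for L,hx,hy,oy,z in obs:
        for (sx,sy),uv in zip(q,L):
            a,b=sx*hx/1e3,(oy+sy*hy)/1e3
            r+=list(proj(c,[x+C*a-S*b,y+S*a+C*b,z])-uv)
    return np.array(r)
s=least_squares(res,[.518,-.2,.15],loss='soft_l1');print(s.x,np.degrees(s.x[2]));print(res(s.x).reshape(3,4,2).round(1).tolist())
st=robot.get_state();R=np.array(st['tcp_rot']);print(st['ee_pos'],np.degrees(np.arctan2(-R[1,1],-R[0,1])))
E
```

```text
[ 0.5146 -0.2039  0.1534] 8.790735065414827
[[[-0.6, -1.3], [0.4, -0.8], [0.6, -0.4], [0.4, 0.1]], [[-0.1, -0.4], [-1.2, 0.3], [-0.1, 0.6], [-0.1, 0.4]], [[-0.8, -0.4], [1.6, 0.0], [1.0, 1.4], [-0.8, 0.9]]]
[ 0.5165 -0.1849  0.2405] 5.568666597320934
```

Emit:
step_arm(motion=[[0.6, -0.0003, -0.003, -0.03, 0, 0, 0.009], [0.6, -0.0003, -0.003, -0.03, 0, 0, 0.009], [0.6, -0.0003, -0.003, -0.03, 0, 0, 0.009], [0.6, -0.0003, -0.003, -0.03, 0, 0, 0.009], [0.6, -0.0003, -0.003, -0.03, 0, 0, 0.01], [0.6, -0.0004, -0.004, -0.03, 0, 0, 0.01], [0.6, 0, 0, -0.02, 0, 0, 0], [0.6, 0, 0, 0, 0, 0, 0], [0.6, 0, 0, 0, 0, 0, 0]])

```text
clock: 8.97
ee_pos: [0.5143, -0.2042, 0.0405]
tcp_rot: [[0.153, -0.988, -0.002], [-0.988, -0.153, -0.0], [-0.0, 0.002, -1.0]]
ft_force: [-0.0, -0.2, 0.7]
grip_width: 0.599
```

```bash
python3 - <<'E'
from h import *
im,c=snap('wrist','w9.png');st=robot.get_state();R=np.array(st['tcp_rot']);print(st['clock'],st['ee_pos'],np.degrees(np.arctan2(-R[1,1],-R[0,1])),st['ft_force'])
E
```

```text
9.0167 [ 0.51563236 -0.20456522  0.04196232] 8.802677462142428 [0.42720076 0.02431306 1.10445048]
```

View pics/w9.png

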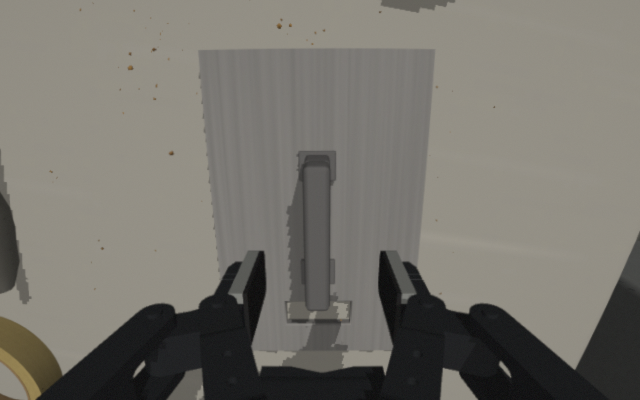

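Emit:
step_arm(motion=[[0.5, 0, 0, -0.02, 0, 0, 0], [0.5, 0, 0, -0.015, 0, 0, 0], [0.5, 0, 0, -0.005, 0, 0, 0], [0.5, 0, 0, 0, 0, 0, 0]])

```text
clock: 9.35
ee_pos: [0.5151, -0.2047, 0.0012]
tcp_rot: [[0.152, -0.988, 0.0], [-0.988, -0.152, -0.0], [0.0, -0.0, -1.0]]
ft_force: [-0.7, 0.6, 0.5]
grip_width: 0.5
```

Emit:
step_arm(motion=[[0.4, 0, 0, -0.005, 0, 0, 0], [0.4, 0, 0, -0.003, 0, 0, 0], [0.4, 0, 0, 0, 0, 0, 0], [0.4, 0, 0, 0, 0, 0, 0]])

```text
clock: 9.68
ee_pos: [0.515, -0.2049, -0.0068]
tcp_rot: [[0.152, -0.988, 0.001], [-0.988, -0.152, -0.0], [0.0, -0.001, -1.0]]
ft_force: [-0.4, 0.3, -0.5]
grip_width: 0.399
```

```bash
python3 - <<'E'
from h import *
im,c=snap('wrist','w10.png');st=robot.get_state();R=np.array(st['tcp_rot']);print(st['clock'],st['ee_pos'],np.degrees(np.arctan2(-R[1,1],-R[0,1])),st['ft_force'])
E
```

```text
9.7333 [ 0.51511289 -0.20497344 -0.00679219] 8.731492743125612 [ 0.77850553 -0.4339554   0.29047194]
```

View pics/w10.png

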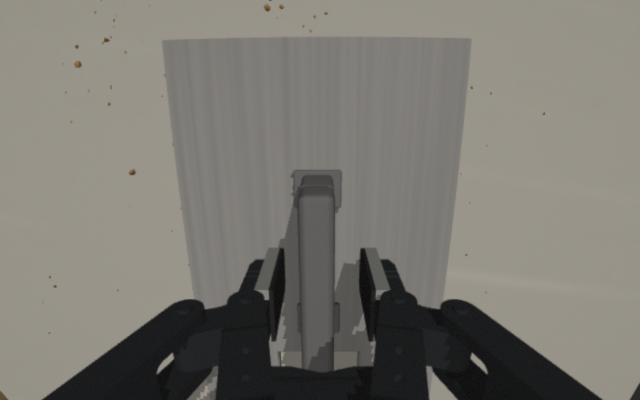

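Emit:
step_arm(motion=[[0.4, 0, 0, -0.003, 0, 0, 0], [0, 0, 0, 0, 0, 0, 0], [0, 0, 0, 0, 0, 0, 0], [0, 0, 0, 0, 0, 0, 0], [0, 0, 0, 0, 0, 0, 0], [0, 0, 0, 0, 0, 0, 0], [0, 0, 0, 0, 0, 0, 0]], squeeze=100)

```text
clock: 10.32
ee_pos: [0.5149, -0.2049, -0.0101]
tcp_rot: [[0.152, -0.988, 0.0], [-0.988, -0.152, -0.0], [0.0, -0.0, -1.0]]
ft_force: [-0.4, -0.1, 3.0]
grip_width: 0.146
```

Emit:
step_arm(motion=[[0, 0, 0, 0.01, 0, 0, 0], [0, 0, 0, 0.02, 0, 0, 0], [0, 0, 0, 0.03, 0, 0, 0], [0, 0, 0, 0.03, 0, 0, 0], [0, 0, 0, 0.03, 0, 0, 0], [0, 0, 0, 0.03, 0, 0, 0], [0, 0, 0, 0, 0, 0, 0], [0, 0, 0, 0, 0, 0, 0]])

```text
clock: 10.98
ee_pos: [0.5156, -0.2049, 0.1416]
tcp_rot: [[0.152, -0.988, 0.004], [-0.988, -0.152, -0.0], [0.001, -0.004, -1.0]]
ft_force: [0.6, 0.5, -3.1]
grip_width: 0.145
```

```bash
python3 - <<'E'
from h import *
im,c=snap('wrist','w11.png');st=robot.get_state();R=np.array(st['tcp_rot']);print(st['clock'],st['ee_pos'],np.degrees(np.arctan2(-R[1,1],-R[0,1])),st['ft_force'],st['ft_torque'],st['q'])
import pickle;pickle.dump((c,st),open('c11.pkl','wb'))
im,c=snap('scene','s11.png')
E
```

```text
11.0333 [ 0.51438694 -0.20452698  0.13971833] 8.703269327380456 [-0.66598538 -0.9286014  -3.64586068] [-0.02088745  0.0847286   0.01765521] [-9.64286618e-02  2.91263346e-01 -1.46637459e-02 -9.44274866e-04
 -1.26482477e+00  2.48613895e-01]
```

View pics/w11.png

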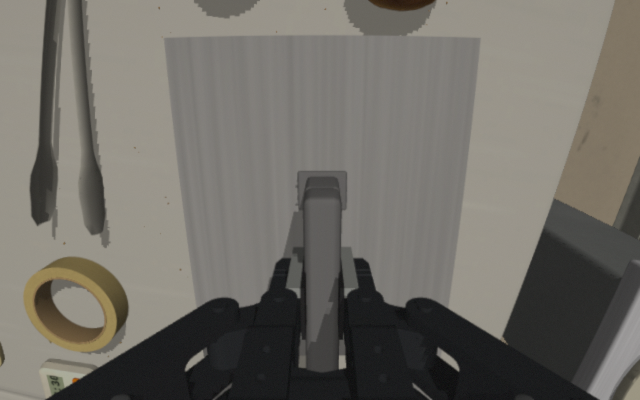

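View pics/s11.png

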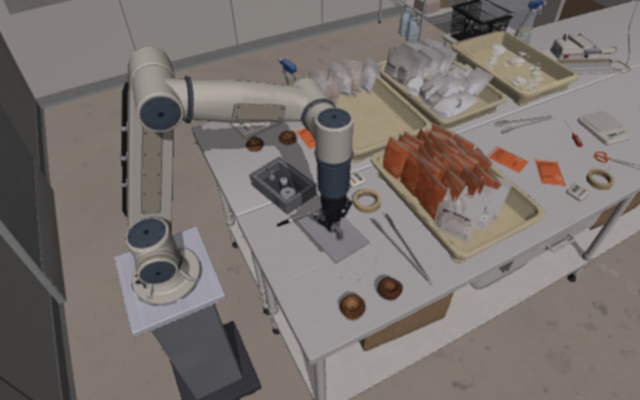

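```bash
python3 - <<'E'
from h import *
import pickle
np.set_printoptions(precision=4,suppress=True)
c,s=pickle.load(open('c11.pkl','rb'));t=np.array(s['ee_pos'])
z=t[2]+.0161
A=atz(c,(165,38),z);B=atz(c,(479.5,37.5),z);d=A-B;print(A,B,np.linalg.norm(d),np.degrees(np.arctan2(d[1],d[0])))
y=np.deg2rad(8.75);m=(A+B)/2;cen=m[:2]+.1*np.array([-np.sin(y),np.cos(y)]);print('cover centre',cen,'minus tcp',cen-t[:2])
# side edges lower points
for L in [((165,38),(203,300)),((479.5,37.5),(449,300))]:
    P=[atz(c,u,z) for u in L];e=P[1]-P[0];print(np.degrees(np.arctan2(e[1],e[0]))-90)
E
```

```text
[ 0.5935 -0.2932  0.1558] [ 0.4646 -0.313   0.1558] 0.13041097667772836 8.75261951781356
cover centre [ 0.5138 -0.2043] minus tcp [-0.0006  0.0002]
10.345339785823427
8.890407426075981
```

Emit:
step_arm(motion=[[0, -0.001, 0.015, 0, 0, 0, 0.01], [0, -0.001, 0.03, 0, 0, 0, 0.011], [0, -0.001, 0.034, 0, 0, 0, 0.011], [0, -0.001, 0.035, 0, 0, 0, 0.011], [0, -0.001, 0.035, 0, 0, 0, 0.011], [0, -0.002, 0.035, 0, 0, 0, 0.011], [0, -0.002, 0.035, 0, 0, 0, 0.011], [0, -0.002, 0.035, 0, 0, 0, 0.011], [0, -0.001, 0.034, 0, 0, 0, 0.011], [0, -0.001, 0.034, 0, 0, 0, 0.011], [0, -0.001, 0.031, 0, 0, 0, 0.011], [0, -0.001, 0.022, 0, 0, 0, 0.011]])

```text
clock: 12.08
ee_pos: [0.4983, 0.1722, 0.1378]
tcp_rot: [[0.281, -0.96, -0.003], [-0.96, -0.281, -0.001], [0.0, 0.004, -1.0]]
ft_force: [0.8, -1.8, -3.7]
grip_width: 0.147
```

Emit:
step_arm(motion=[[0, 0, 0, 0, 0, 0, 0], [0, 0, 0, 0, 0, 0, 0], [0, 0, 0, 0, 0, 0, 0]])

```text
clock: 12.33
ee_pos: [0.4989, 0.1695, 0.1384]
tcp_rot: [[0.28, -0.96, -0.003], [-0.96, -0.28, -0.002], [0.001, 0.003, -1.0]]
ft_force: [0.0, -0.3, -3.2]
grip_width: 0.148
```

```bash
python3 - <<'E'
from h import *
im,c=snap('wrist','w12.png');st=robot.get_state();R=np.array(st['tcp_rot']);print(st['clock'],st['ee_pos'],np.degrees(np.arctan2(-R[1,1],-R[0,1])),st['ft_force'],st['ft_torque'],R[:,2],st['grip_width'])
E
```

```text
12.3833 [0.49916355 0.16916428 0.13877236] 16.1895785259764 [ 0.44087703  0.16333238 -2.2210067 ] [-0.01660474 -0.04726459  0.00125339] [-0.00186306 -0.0012503  -0.99999748] 0.14317278415116969
```

View pics/w12.png

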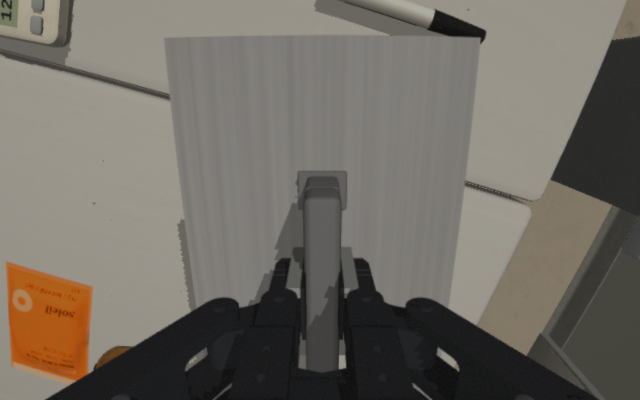

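Emit:
step_arm(motion=[[0, 0.0004, 0.0022, -0.015, 0, 0, 0], [0, 0, 0, -0.02, 0, 0, 0], [0, 0, 0, -0.012, 0, 0, 0], [0, 0, 0, 0, 0, 0, 0], [0, 0, 0, 0, 0, 0, 0], [0, 0, 0, 0, 0, 0, 0]])

```text
clock: 12.88
ee_pos: [0.5009, 0.1719, 0.0937]
tcp_rot: [[0.279, -0.96, 0.001], [-0.96, -0.279, 0.0], [0.0, -0.001, -1.0]]
ft_force: [0.4, 0.6, -1.2]
grip_width: 0.145
```

```bash
python3 - <<'E'
from h import *
st=robot.get_state();R=np.array(st['tcp_rot']);print(st['clock'],st['ee_pos'],np.degrees(np.arctan2(-R[1,1],-R[0,1])),st['ft_force'])
im,c=snap('top');cv2.imwrite('pics/t13.png',cv2.cvtColor(cv2.resize(im[180:290,220:350],None,fx=5,fy=5,interpolation=cv2.INTER_CUBIC),cv2.COLOR_RGB2BGR))
im,c=snap('wrist','w13.png')
E
```

```text
12.8833 [0.50087678 0.17191537 0.09368473] 16.192950425699262 [ 0.36018237  0.56891507 -1.17207589]
```

View pics/t13.png

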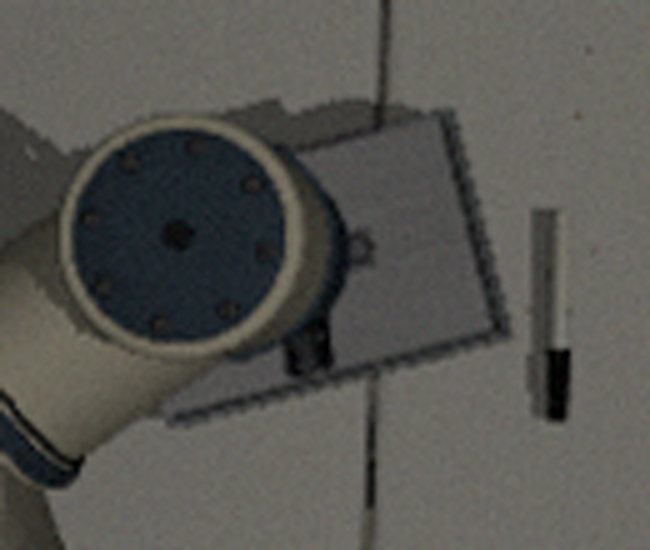

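View pics/w13.png

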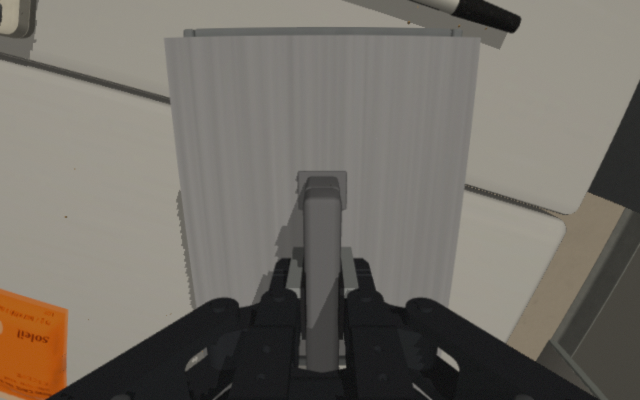

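```bash
python3 - <<'E'
from h import *
np.set_printoptions(precision=4,suppress=True)
im=cv2.imread('pics/w13.png');cv2.imwrite('pics/c13.png',cv2.resize(im[15:60,150:500],None,fx=2.2,fy=6,interpolation=cv2.INTER_CUBIC))
c=robot.calibration('wrist');st=robot.get_state();print(st['ee_pos'],st['ft_force'])
x,y,t=.4993,.1716,.283
C,S=np.cos(t),np.sin(t)
for a,b,z in [(.074,-.109,.066),(-.074,-.109,.066),(.068,-.103,.066),(-.068,-.103,.066)]:
    print(proj(c,[x+C*a-S*b,y+S*a+C*b,z]))
e=st['ee_pos']
for a in (.065,-.065):
    b=-.1;print('plate',proj(c,[e[0]-.0005+C*a-S*b,e[1]+.0002+S*a+C*b,e[2]+.016]))
E
```

```text
[0.501  0.1724 0.0939] [ 0.8569  0.3809 -2.9788]
[181.3333  28.8495]
[463.6408  28.6513]
[193.4744  40.6135]
[451.5002  40.4354]
plate [160.3839  35.4608]
plate [478.3379  35.0241]
```

View pics/c13.png

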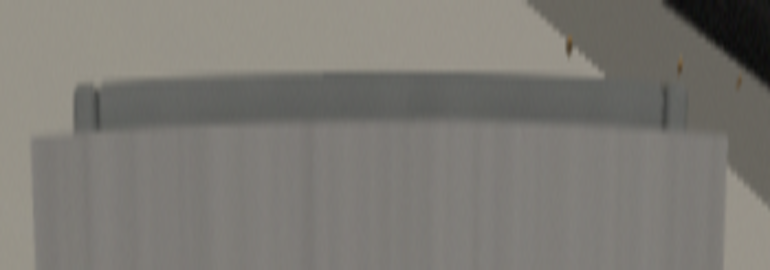

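```bash
python3 - <<'E'
from h import *
np.set_printoptions(precision=4,suppress=True)
c=robot.calibration('wrist');st=robot.get_state();e=np.array(st['ee_pos']);print(e)
y=.2828
for z in (e[2]+.013,e[2]+.016,e[2]+.019):
    A=atz(c,(165,37.6),z);B=atz(c,(480.2,37.3),z);d=A-B
    print(np.linalg.norm(d),np.degrees(np.arctan2(d[1],d[0])),(A+B)[:2]/2+.1*np.array([-np.sin(y),np.cos(y)]))
E
```

```text
[0.501  0.1724 0.0939]
0.13158462342376995 16.230096777293607 [0.499  0.1726]
0.12901413497133327 16.23009677729362 [0.4989 0.173 ]
0.12644364651889672 16.23009677729361 [0.4988 0.1735]
```

Emit:
step_arm(motion=[[0, 0, -0.001, -0.005, 0, 0, 0], [0, 0, 0, -0.006, 0, 0, 0], [0, 0, 0, -0.006, 0, 0, 0], [0, 0, 0, -0.005, 0, 0, 0], [0, 0, 0, 0, 0, 0, 0]])

```text
clock: 13.4
ee_pos: [0.4991, 0.1709, 0.069]
tcp_rot: [[0.279, -0.96, -0.003], [-0.96, -0.279, -0.001], [0.0, 0.003, -1.0]]
ft_force: [0.1, 0.2, -3.2]
grip_width: 0.14
```

```bash
python3 - <<'E'
from h import *
st=robot.get_state();R=np.array(st['tcp_rot']);print(st['clock'],st['ee_pos'],np.degrees(np.arctan2(-R[1,1],-R[0,1])),st['ft_force'],st['ft_torque'])
im,c=snap('wrist','w14.png');cv2.imwrite('pics/w14c.png',cv2.cvtColor(cv2.resize(im[200:400,160:480],None,fx=2.4,fy=2.4,interpolation=cv2.INTER_CUBIC),cv2.COLOR_RGB2BGR))
im,c=snap('scene');cv2.imwrite('pics/s14.png',cv2.cvtColor(cv2.resize(im[120:230,230:340],None,fx=5,fy=5,interpolation=cv2.INTER_CUBIC),cv2.COLOR_RGB2BGR))
E
```

```text
13.4 [0.49911636 0.17085801 0.0690327 ] 16.2179417382963 [ 0.11180901  0.23170625 -3.18339047] [-0.05942964  0.03903963 -0.04606008]
```

View pics/w14c.png

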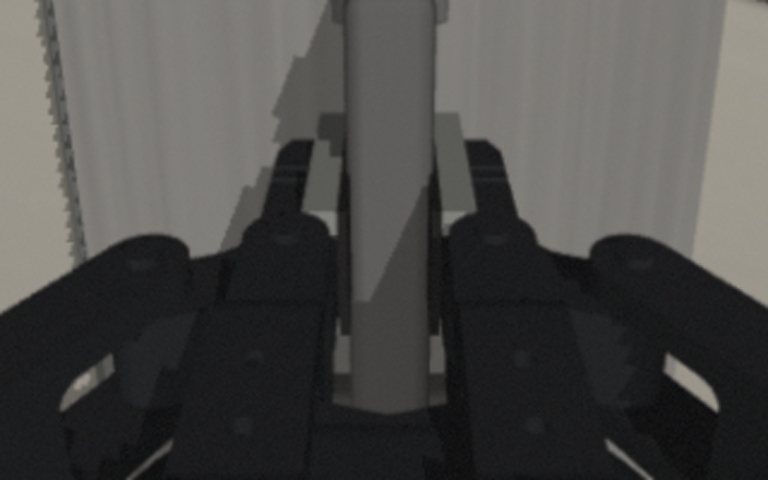

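View pics/s14.png

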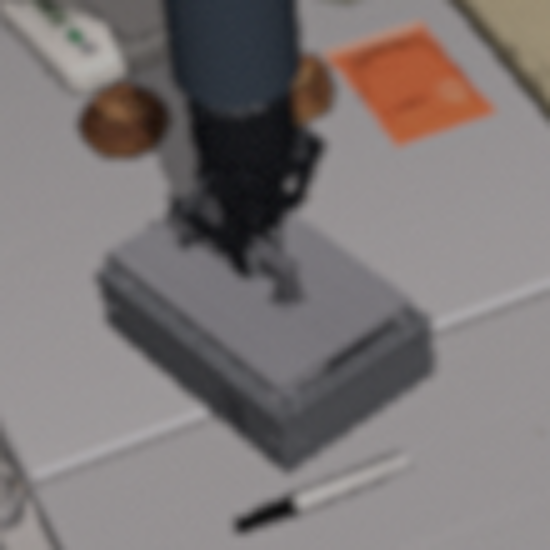

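```bash
python3 - <<'E'
from h import *
np.set_printoptions(precision=4,suppress=True)
im=cv2.imread('pics/w14.png');cv2.imwrite('pics/c14.png',cv2.resize(im[15:60,150:500],None,fx=2.2,fy=6,interpolation=cv2.INTER_CUBIC))
c=robot.calibration('wrist');st=robot.get_state();print(st['ee_pos'],st['ft_force'])
x,y,t=.4993,.1716,.283
C,S=np.cos(t),np.sin(t)
for a,b,z in [(.074,-.109,.066),(-.074,-.109,.066),(.068,-.103,.066),(-.068,-.103,.066),(.065,-.1,.085),(-.065,-.1,.085)]:
    print((proj(c,[x+C*a-S*b,y+S*a+C*b,z])-[150,15])*[2.2,6])
E
```

```text
[0.5    0.1712 0.0703] [-0.4481 -0.3454 -2.9409]
[20.1735 44.2368]
[726.8595  43.8134]
[ 50.68   124.2715]
[696.4699 123.8239]
[ 26.8545 128.4268]
[719.7175 127.8839]
```

View pics/c14.png

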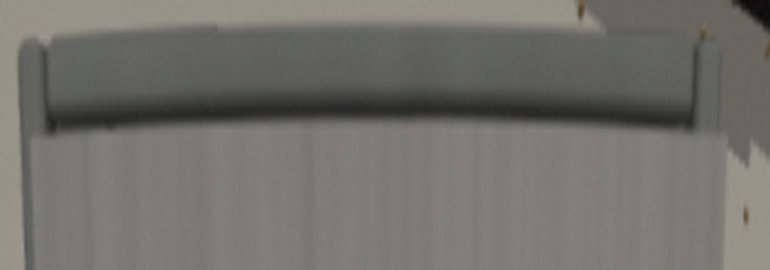

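Emit:
step_arm(motion=[[0, 0.0006, -0.0006, -0.005, 0, 0, 0], [0, 0, 0, -0.005, 0, 0, 0], [0, 0, 0, -0.004, 0, 0, 0], [0, 0, 0, 0, 0, 0, 0], [0, 0, 0, 0, 0, 0, 0]])

```text
clock: 13.92
ee_pos: [0.5005, 0.1706, 0.0563]
tcp_rot: [[0.28, -0.96, -0.001], [-0.96, -0.28, -0.001], [0.0, 0.001, -1.0]]
ft_force: [0.2, 0.3, -2.6]
grip_width: 0.145
```

```bash
python3 - <<'E'
from h import *
np.set_printoptions(precision=4,suppress=True)
c=robot.calibration('wrist');st=robot.get_state();print(st['clock'],st['ee_pos'],st['ft_force'],st['ft_torque'])
im,_=snap('wrist','w15.png');im=cv2.imread('pics/w15.png');cv2.imwrite('pics/c15.png',cv2.resize(im[10:60,150:500],None,fx=2.2,fy=6,interpolation=cv2.INTER_CUBIC))
print(robot.get_state()['ee_pos'])
E
```

```text
13.9167 [0.5005 0.1706 0.0563] [ 0.189   0.259  -2.6032] [-0.043   0.0072  0.0213]
[0.5008 0.1707 0.0566]
```

View pics/c15.png

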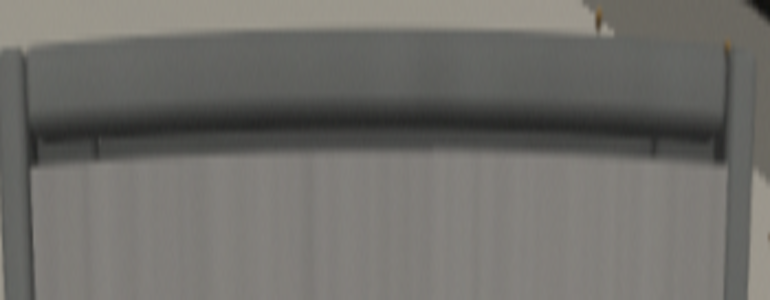

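```bash
python3 - <<'E'
from h import *
np.set_printoptions(precision=1,suppress=True)
c=robot.calibration('wrist');st=robot.get_state();e=st['ee_pos']
x,y,t=.4993,.1716,.283
C,S=np.cos(t),np.sin(t)
for n,a,b,z in [('rimout',.074,-.109,.066),('rimout',-.074,-.109,.066),('rimin',.068,-.103,.066),('rimin',-.068,-.103,.066),('plate',.065,-.1,e[2]+.016),('plate',-.065,-.1,e[2]+.016),('plate+1mm y',-.065,-.099,e[2]+.016),('sillin',.056,-.091,.06),('sillin',-.056,-.091,.06)]:
    print(n,(proj(c,[x+C*a-S*b,y+S*a+C*b,z])-[150,10])*[2.2,6])
E
```

```text
rimout [-7.5 49.7]
rimout [760.4  49.5]
rimin [ 25.6 136.4]
rimin [727.4 136.1]
plate [ 27.4 166.5]
plate [725.6 166.2]
plate+1mm y [725.  181.7]
sillin [101.9 314.9]
sillin [651.3 314.6]
```

Emit:
step_arm(motion=[[0, 0, 0, -0.0025, 0, 0, 0], [0, 0, 0, -0.002, 0, 0, 0], [0, 0, 0, -0.001, 0, 0, 0], [0, 0, 0, 0, 0, 0, 0], [0, 0, 0, 0, 0, 0, 0]])

```text
clock: 14.38
ee_pos: [0.5012, 0.171, 0.0519]
tcp_rot: [[0.28, -0.96, 0.001], [-0.96, -0.28, 0.0], [-0.0, -0.001, -1.0]]
ft_force: [0.2, -0.4, 4.7]
grip_width: 0.144
```

Emit:
step_arm(motion=[[0, 0, 0, -0.001, 0, 0, 0], [0, 0, 0, 0, 0, 0, 0], [0, 0, 0, 0, 0, 0, 0]])

```text
clock: 14.63
ee_pos: [0.5012, 0.171, 0.0508]
tcp_rot: [[0.28, -0.96, 0.001], [-0.96, -0.28, 0.0], [-0.0, -0.001, -1.0]]
ft_force: [-1.3, -0.0, 5.5]
grip_width: 0.143
```

Emit:
step_arm(motion=[[0, 0, 0, -0.001, 0, 0, 0], [0, 0, 0, 0, 0, 0, 0], [0, 0, 0, 0, 0, 0, 0]])

```text
clock: 14.88
ee_pos: [0.5012, 0.171, 0.0499]
tcp_rot: [[0.28, -0.96, 0.001], [-0.96, -0.28, 0.0], [-0.0, -0.001, -1.0]]
ft_force: [-1.8, 0.0, 6.7]
grip_width: 0.143
```

Emit:
step_arm(motion=[[0, 0, 0, -0.001, 0, 0, 0], [0, 0, 0, 0, 0, 0, 0], [0, 0, 0, 0, 0, 0, 0]])

```text
clock: 15.13
ee_pos: [0.5013, 0.171, 0.0498]
tcp_rot: [[0.28, -0.96, 0.002], [-0.96, -0.28, 0.001], [-0.0, -0.002, -1.0]]
ft_force: [-4.7, 0.2, 12.8]
grip_width: 0.145
```

Emit:
step_arm(motion=[[0, -0.0005, 0, -0.001, 0, 0, 0], [0, 0, 0, -0.0005, 0, 0, 0], [0, 0, 0, 0, 0, 0, 0], [0, 0, 0, 0, 0, 0, 0]])

```text
clock: 15.47
ee_pos: [0.5014, 0.171, 0.0498]
tcp_rot: [[0.281, -0.96, 0.004], [-0.96, -0.281, 0.001], [0.0, -0.004, -1.0]]
ft_force: [-7.8, -1.0, 22.2]
grip_width: 0.141
```

```bash
python3 - <<'E'
from h import *
np.set_printoptions(precision=4,suppress=True)
c=robot.calibration('wrist');st=robot.get_state();print(st['clock'],st['ee_pos'],st['ft_force'],st['ft_torque'],st['tcp_rot'])
im,_=snap('wrist','w16.png')
im,_=snap('scene');cv2.imwrite('pics/s16.png',cv2.cvtColor(cv2.resize(im[120:230,230:340],None,fx=5,fy=5,interpolation=cv2.INTER_CUBIC),cv2.COLOR_RGB2BGR))
x,y,t=.4993,.1716,.283
C,S=np.cos(t),np.sin(t)
for z in (.066,.070):
  for n,a,b in [('plate',.065,-.1),('plate',-.065,-.1)]:
    print(z,proj(c,[x+C*a-S*b,y+S*a+C*b,z]))
for n,a,b,z in [('rimin',.068,-.103,.066),('rimin',-.068,-.103,.066)]:
    print(n,proj(c,[x+C*a-S*b,y+S*a+C*b,z]))
E
```

```text
15.4667 [0.5014 0.171  0.0498] [-7.7971 -1.0281 22.2459] [-0.3636  2.8222 -0.0473] [[ 0.2805 -0.9598  0.0036]
 [-0.9598 -0.2805  0.0007]
 [ 0.0003 -0.0036 -1.    ]]
0.066 [164.1265  37.2096]
0.066 [481.9379  37.4511]
0.07 [159.7939  35.7837]
0.07 [486.3012  36.0313]
rimin [156.2969  29.6878]
rimin [489.8037  29.9336]
```

View pics/w16.png

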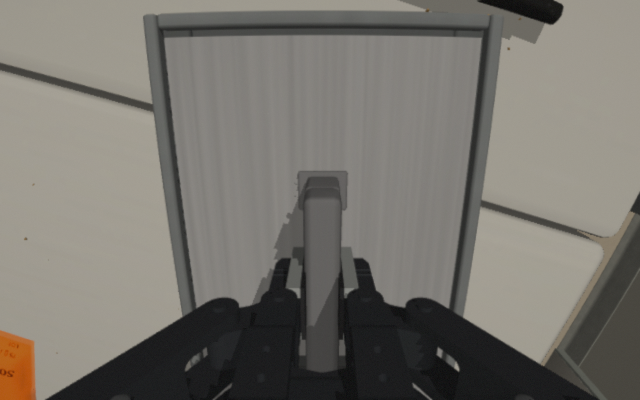

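View pics/s16.png

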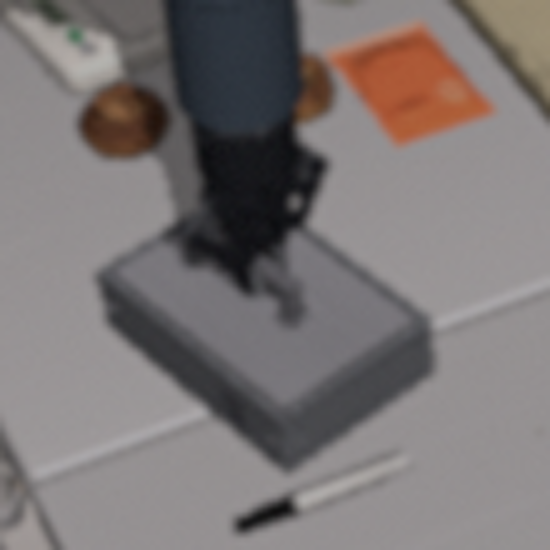

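Emit:
step_arm(motion=[[0, 0, 0, 0, 0, 0, 0], [0, 0, 0, 0, 0, 0, 0], [0, 0, 0, 0, 0, 0, 0], [0, 0, 0, 0, 0, 0, 0]])

```text
clock: 15.9
ee_pos: [0.5014, 0.171, 0.0498]
tcp_rot: [[0.281, -0.96, 0.004], [-0.96, -0.281, 0.001], [0.0, -0.004, -1.0]]
ft_force: [-8.3, -0.9, 21.8]
grip_width: 0.145
```

```bash
python3 - <<'E'
from h import *
st=robot.get_state();print(st['clock'],st['ee_pos'],st['ft_force'],st['grip_width'])
im,_=snap('top','t17.png');cv2.imwrite('pics/t17c.png',cv2.cvtColor(cv2.resize(im[120:290,90:490],None,fx=2,fy=2),cv2.COLOR_RGB2BGR))
E
```

```text
15.9 [0.50136891 0.17100403 0.04982249] [-8.28776361 -0.94329009 21.84081171] 0.14487782457538134
```

View pics/t17c.png

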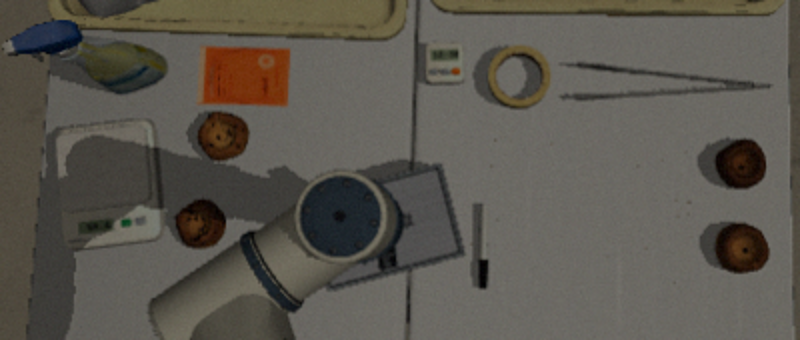

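```bash
python3 -c "
from cell import robot
print(robot.close_job())"
```

```text
the job is handed in; nothing more can be done
None
```

I turned the wing fastener in line with the slot and set the cover on the unit. The job was handed in at about 16 s, with the gripper still holding the cover pressed down on the sill.

**Wing:** I turned it about 74° clockwise. After release the camera put it at 16.28°, against 16.22° for the unit.

**Cover:** I took it by the handle and lowered it. It met no resistance until the plungers, so the wing passed freely through the slot. It then stopped hard with the TCP at z = 0.0498 (0.050 expected for home).

**Last checks:**
- The upward force on the tool held steady at about 22 N, well above the plungers' 9.6 N, and the grip had not slipped.
- In the wrist picture the plate's corners were within 2 pixels of where a flush plate would appear.
- The bystanders in the top picture were where they started.

**What disagreed:**
- The fingertips really end about 25 mm short of the stated TCP. My first closing on the wing went over the top of it and touched nothing. I measured the gap in the pictures and gripped lower after that.
- While pressing, a sideways force of about 8 N and a tilt of about 0.2° remained. I left these as they were.
- In the final pictures the arm hid the wing, so its passing through the slot rests on the free descent, not on seeing it.

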